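Set the battery charger and hold its spring jaw open at the rider

ROBOT

A 7-joint arm with a two-finger parallel gripper is mounted at the origin on a cart in front of the work surface, level with it; the furniture and walls round the work are solid. World frame = base frame: x ahead of the robot, y to its left, z up, the work surface at z = 0. Lengths are in m, angles in rad, forces in N, time in s.
With the tool pointing down it reaches from about 0.425 to 0.825 m from the base axis. Payload 3.6 kg.
Tool frame: the origin (TCP) lies on the centre line of the jaws, within the pads' length; the fingertips stand 19 mm ahead of it and the grasp point (between the pads) is the TCP; z points along the fingers, y is the line along which they close (so a half turn about z gives the same grasp; the last joint's range is limited). The gripper opens to 85 mm and grips with 20 to 120 N. Pads are 22 mm wide; open, the fingers measure 114 mm over their backs; the gripper's body (76 mm by 85 mm) begins 54 mm behind the grasp point. The pads swing forward as they close: fully open they stand 13 mm farther back than shut.
Start: joints at [-1.292, 0.615, -0.013, 1.423, 0.008, 1.103, -0.04], TCP at [0.195, 0.62, 0.25] pointing down, gripper open.
Joint ranges: [-3.12, 3.12], [-0.3, 2.06], [-1.34, 1.32], [0.26, 2.42], [-1.36, 4.5], [0.01, 1.98], [-2.84, 2.84]. Speed limits (rad/s): [2.79, 2.79, 3.14, 3.14, 3.14, 3.14, 3.14].

INTERFACE

Orientations are given as a unit quaternion [x, y, z, w].
In Python, from cell import status, viewer, job_done, spotter gives the robot as it stands. The module is installed in compiled form; this text tells all that it offers.
- The arm moves only by the shell command python3 -m crank 'ROWS' [FORCE]. ROWS is JSON, a list of rows, each an object of numbers: "tx", "ty", "tz": the shift along the tool's x, y, z in cm; "spin": the turn about the tool's z in rad; "jaw": the closure in counts, from 0 (fully open) to 255 (shut). In form: [{"tx": .., "ty": .., "tz": .., "spin": .., "jaw": ..}, ...]. A call has exactly 8 rows; each row is the pose to reach, as a shift and turn from the pose commanded when the call began, along the tool's axes at that moment; what a row does not reach only later rows make up. A row lasts 1/12 s, in which the tool goes at most 41.7 mm and 7.16 degrees, less where a joint would pass 70% of its speed; a pose out of reach is approached as far as the arm can. A call with a gripper value outside its range is refused whole. The fingers move at their own pace and stop on an object; FORCE is the grip in N (left out, the last holds). Time passes only in rows, so rows that repeat a pose let the fingers close, or fill a call up. It gives the time, the measured TCP pose, the force, the opening and the grip force at its end, in the units of the state.
- status.observe(): the state, without advancing time (a new reading comes with each control period).
- viewer.camera(name): name is "scene" or "top" or "wrist"; returns the picture (480x640x3 uint8, red, green, blue); there is no depth.
- viewer.camera_info(name): a dict with "camera_matrix" (3x3 intrinsics, pixels), "distortion" ([k1, k2, p1, p2, k3] as OpenCV has them; the pictures are not rectified), "R" (3x3) and "t" (3): a world point X has camera coordinates R X + t. Camera axes: x right, y down, z forward; pixel columns grow to the right and rows downward; lengths in m; the calibration is good to about 2 mm. A picture is of the moment at which its call begins: read the wrist's pose just before it. camera_info takes no time and is no camera call; for the wrist camera it gives the pose at the moment of the call.
- job_done(): hands the job in; it is judged then, once.
Trained networks look in the newest picture that a camera, given by its name, has taken for a name from the list of things; names that differ only in an ending like _2 or _b are one class to them, and where a whole thing is asked for, a point or a joint stands for the part that bears it (a point fixed in the world has none). Each returns a list of dicts, best first, with "p" (0 to 1); they miss things now and then, are a little off and sometimes report something else, mostly with a low value. They report only what shows in the picture. A call takes as long as a camera call.
- spotter.trace(camera, query): "mask" (480x640 bool, what is visible of it) and "bbox" ([left, top, width, height] in pixels, round what is visible of it).
The state is a dict: "t": time; "joint_pos": joint angles; "joint_velocities": joint speeds; "joint_efforts": joint torques, N m; "tool_pos": TCP position; "tcp_rot": TCP orientation; "wrist_force": force on the tool from outside, world axes, zero at the start; "wrist_torque": the same for the moment, N m; "opening": finger opening in m; "finger_force": force on a finger pad.
Only numpy, scipy, OpenCV 4.12 (cv2) and the standard library are available. Lean on these libraries where they do the work, as an engineer would, in place of code of your own. Each camera call takes 0.05 s, during which the arm holds its last target. There are 200 camera calls.

TASK

Get the universal battery charger ready for me: first turn its dial so that the four-dot position (4) stands clicked in at the white line. Then pull the spring-loaded jaw out by its upright tab until the line on the jaw meets the line on the little metal rider beside the scale, and keep holding it there with the gripper so that I can drop a battery in: finish while holding, because the jaw snaps shut if you let go. Leave the two batteries and the tripod plate lying where they are.

Things in the scene. Friction and masses are not known exactly. Their poses are not given: they have to be found in the camera images.
- charger: Battery charger fixed to the desk, 250 x 104 mm, facing the robot within 0.3 rad. Origin on the desk at z = 0. Its x runs from the open bed (x -130 to +30 mm, nearer the robot, top 16 mm high) to the raised grey housing (x +30 to +120 mm, top 48 mm high) with the dial on it; y to its left, z up.
- dial (a joint): Dial turn, rad, clockwise from above. Positions 1 to 6 (one to six white dots on the skirt) click in at 0, 0.419, 0.838, 1.257, 1.676, 2.094; the one whose dots stand at the white line on the housing, in front of the dial (charger -x side), is set. Position 4 is 1.257. A detent (about 0.05 N m) pulls it into the nearest position. Starts at 1, 2 or 3, maybe still snapping in.
- dial_grip (a point): Point on the dial's vertical axis (charger centre line), 66 mm above the desk, at mid height of its round knurled grip: 34 mm diameter, vertical sides from 57 to 76 mm above the desk, top 78 mm. Below it lies the flat skirt, 76 mm diameter, top 52 mm above the desk. Axes turn with the dial.
- jaw (a joint): How far the sliding jaw is pulled out, m: 0 shut, grows toward the charger's -x end (one to one with the motion of the tab), stop at 0.072. A spring always draws it shut: about 4 N at 0, plus 1.1 N per 10 mm.
- jaw_tab (a point): Middle of the top of the jaw's upright grip tab, 60 mm above the desk, on the charger's centre line. The tab is 12 mm thick along charger x, 40 mm wide along y, free from 28 to 60 mm above the desk, over a foot 60 mm wide, 28 mm high. Jaw shut: 39 mm clear from tab to housing. Axes as the charger's.
- jaw_index (a point): The white line on the small ear at the jaw's right (charger -y) side, 22 mm above the desk, at the same charger x as the middle of the tab. Axes as the charger's.
- rider: Small aluminium rider, 12 x 19 mm, up to 28 mm above the desk, clamped on the right edge of the bed (cannot be moved by the robot; where along the scale differs each time). Origin at its nose with the white line, 16 mm above the desk; axes as the charger's. The jaw line is to stand at the same charger x as this line: a pull of 33 to 61 mm.
- battery_a: Camera battery, 56 x 38 x 21 mm, lying left of the charger; to be left alone. Origin under its centre.
- battery_b: Camera battery, 56 x 38 x 21 mm, lying right of the charger; to be left alone. Origin under its centre.
- tripod_plate: Small quick-release tripod plate, 48 x 38 x 16 mm, lying at the charger's right; to be left alone. Origin under its centre.

How it is judged:
On the way, in this order (a step that is already met when the one before it is completed fails the run):
1. the dial stands clicked in at position 4, let go, before the jaw is pulled (value of joint dial between 1.1366 and 1.3766 rad and contact force between the fingers and dial below 0.5 N and value of joint jaw below 0.015 m), for 0.2 s.
2. the jaw is pulled out to the rider, held by the gripper (x of jaw_index in the frame of rider between -0.004 and 0.004 m and contact force between the fingers and jaw above 2 N), for 0.3 s.
At the end, for the whole second after the job is handed in: The dial is at position 4 (within 0.12 rad), the jaw's line is within 4 mm of the rider's line along the slide, the jaw is still, and the gripper's fingers are holding it there against its spring (contact over 2 N) (all of step 2 and value of joint dial between 1.1366 and 1.3766 rad and velocity of joint jaw between -0.01 and 0.01 m/s); the arm keeps its last pose, push and grip.
It fails at once if a battery or the tripod plate is moved by more than 15 mm (distance of any of battery_a, battery_b, tripod_plate from where it was at the start of the episode above 0.015 m).
It also fails if it takes over 45 s, if anything falls off the work surface, if the arm or the gripper's body presses on something with over 40 N, if the wrist force passes 120 N, or if a joint passes its speed limit or range.

## Working session

There is one attempt and no reset: what is moved stays moved. The work goes in short steps, Python scripts to look and compute and a shell command to move; the robot and the scene stay as the last step left them, time stands still between calls to the robot, and variables do not carry over. Pictures are saved under pics/ and viewed, at most 10 in all, crops included, and the job is handed in when it is done.

```bash
mkdir -p pics
python3 - <<'E'
from cell import status, viewer, spotter
import cv2, numpy as np
s=status.observe(); print({k:np.round(v,3).tolist() for k,v in s.items()})
for c in ["top","scene"]:
    im=viewer.camera(c); cv2.imwrite(f"pics/{c}0.png",im[:,:,::-1])
    i=viewer.camera_info(c); print(c,{k:np.round(v,4).tolist() for k,v in i.items()})
    for q in ["charger","dial","jaw","rider"]:
        for d in spotter.trace(c,q)[:2]:
            ys,xs=np.nonzero(d["mask"]); print(c,q,round(d["p"],2),d["bbox"],xs.mean().round(1),ys.mean().round(1))
E
```

```text
{'t': 0.0, 'joint_pos': [-1.293, 0.616, -0.013, 1.425, 0.008, 1.103, -0.04], 'joint_velocities': [0.001, -0.001, -0.001, 0.0, 0.001, -0.001, 0.001], 'joint_efforts': [0.0, -46.923, 0.259, -17.103, 0.01, 0.01, -0.0], 'tool_pos': [0.195, 0.619, 0.249], 'tcp_rot': [0.152, 0.988, -0.001, -0.0], 'wrist_force': [-0.109, 1.582, 0.022], 'wrist_torque': [-0.001, -0.045, -0.017], 'finger_force': 0.0, 'opening': 0.085}
top {'camera_matrix': [[495.0725, 0.0, 315.0844], [0.0, 495.0725, 230.4403], [0.0, 0.0, 1.0]], 'distortion': [-0.0473, 0.0, 0.0, 0.0, 0.0], 'R': [[-0.1366, -0.9906, -0.0023], [-0.969, 0.1341, -0.2076], [0.2059, -0.0261, -0.9782]], 't': [0.1109, 0.5754, 0.8232]}
top charger 0.75 [258.3, 162.0, 73.0, 136.5] 296.1 230.5
top dial 0.61 [271.1, 168.7, 40.2, 39.6] 289.9 185.7
top dial 0.24 [280.3, 221.6, 37.7, 24.7] 297.6 232.8
top jaw 0.56 [279.7, 223.8, 37.0, 21.0] 296.9 232.7
scene {'camera_matrix': [[460.0739, 0.0, 314.9658], [0.0, 460.0739, 235.8949], [0.0, 0.0, 1.0]], 'distortion': [-0.0265, 0.0, 0.0, 0.0, 0.0], 'R': [[0.4504, -0.8927, -0.0146], [-0.4999, -0.2386, -0.8326], [0.7398, 0.3823, -0.5537]], 't': [-0.2128, 0.3553, 0.4346]}
scene charger 0.74 [321.6, 272.9, 5.7, 6.4] 323.8 272.9
scene charger 0.71 [257.3, 198.6, 105.5, 101.3] 312.4 249.1
scene dial 0.94 [313.4, 195.9, 37.9, 31.3] 329.9 213.4
scene jaw 0.55 [316.0, 198.0, 31.8, 25.9] 330.0 213.5
scene rider 0.61 [314.1, 196.9, 36.3, 29.8] 329.7 213.2
scene rider 0.5 [318.1, 269.9, 8.8, 7.5] 324.0 272.8
```

```bash
cat > h.py <<'E'
import numpy as np, cv2
from cell import viewer
def ray(info,uv,z):
    K=np.array(info["camera_matrix"]);R=np.array(info["R"]);t=np.array(info["t"])
    p=cv2.undistortPoints(np.array(uv,float).reshape(-1,1,2),K,np.array(info["distortion"])).reshape(-1,2)
    d=np.c_[p,np.ones(len(p))]@R; c=-R.T@t
    return c+d*((z-c[2])/d[:,2])[:,None]
def proj(info,X):
    R=np.array(info["R"]);X=np.atleast_2d(X).astype(float)
    return cv2.projectPoints(X,cv2.Rodrigues(R)[0],np.array(info["t"]),np.array(info["camera_matrix"]),np.array(info["distortion"]))[0].reshape(-1,2)
E
python3 - <<'E'
from h import *
i=viewer.camera_info("top")
d=ray(i,[[290.5,187]],.06)[0]; j=ray(i,[[297.5,233.5]],.05)[0]
print(d,j,np.arctan2(*(d-j)[1::-1]))
im=cv2.imread("pics/top0.png")[140:320,220:370]
im2=cv2.imread("pics/scene0.png")[180:320,240:380]
a=cv2.resize(im,None,fx=3.2,fy=3.2,interpolation=cv2.INTER_CUBIC);b=cv2.resize(im2,(316,316),interpolation=cv2.INTER_CUBIC)
o=np.zeros((576,796,3),np.uint8);o[:,:480]=a;o[:316,480:]=b
cv2.imwrite("pics/c0.png",o)
E
```

```text
[0.67155806 0.06446346 0.06      ] [0.58617089 0.0630982  0.05      ] 0.01598769424776282
```

View pics/c0.png

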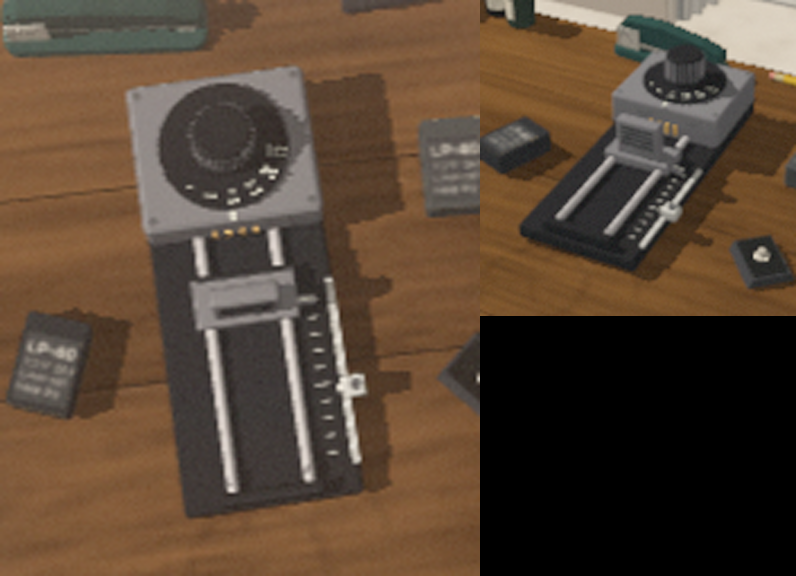

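The picture shows the dial's top at about pixel (290,186) and position 3 apparently at the white line. The jaw is shut at (297,233) and the rider is at (330,260). Charger yaw is near 0. I'll move over it now for a close look.

```bash
A='{"tx":-26,"ty":-20,"tz":0,"spin":0,"jaw":0}'; true; python3 -m crank '[{"tx":-4,"ty":-3,"tz":0,"spin":0,"jaw":0},{"tx":-7.5,"ty":-5.5,"tz":0,"spin":0,"jaw":0},{"tx":-11,"ty":-8,"tz":0,"spin":0,"jaw":0},{"tx":-14,"ty":-10.5,"tz":0,"spin":0,"jaw":0},{"tx":-17,"ty":-13,"tz":0,"spin":0,"jaw":0},{"tx":-20,"ty":-15.5,"tz":0,"spin":0,"jaw":0},{"tx":-23,"ty":-18,"tz":0,"spin":0,"jaw":0},{"tx":-26,"ty":-20,"tz":0,"spin":0,"jaw":0}]'
python3 -m crank '[{"tx":-4,"ty":-3,"tz":0,"spin":0,"jaw":0},{"tx":-7.5,"ty":-5.5,"tz":0,"spin":0,"jaw":0},{"tx":-11,"ty":-8,"tz":0,"spin":0,"jaw":0},{"tx":-14,"ty":-10.5,"tz":0,"spin":0,"jaw":0},{"tx":-17,"ty":-13,"tz":0,"spin":0,"jaw":0},{"tx":-20,"ty":-15.5,"tz":0,"spin":0,"jaw":0},{"tx":-23,"ty":-18,"tz":0,"spin":0,"jaw":0},{"tx":-26,"ty":-20,"tz":0,"spin":0,"jaw":0}]'
python3 -m crank '[{"tx":0,"ty":0,"tz":0,"spin":0.12,"jaw":0},{"tx":0,"ty":0,"tz":0,"spin":0.24,"jaw":0},{"tx":0,"ty":0,"tz":0,"spin":0.36,"jaw":0},{"tx":0,"ty":0,"tz":0,"spin":0.48,"jaw":0},{"tx":0,"ty":0,"tz":0,"spin":0.6,"jaw":0},{"tx":0,"ty":0,"tz":0,"spin":0.72,"jaw":0},{"tx":0,"ty":0,"tz":0,"spin":0.85,"jaw":0},{"tx":0,"ty":0,"tz":0,"spin":0.85,"jaw":0}]'
python3 - <<'E'
from h import *
from cell import status,spotter
s=status.observe(); i=viewer.camera_info("wrist"); im=viewer.camera("wrist"); cv2.imwrite("pics/w1.png",im[:,:,::-1])
np.save("w1.npy",i,allow_pickle=True)
R=np.array(i["R"]);print(s["tool_pos"],s["tcp_rot"],-R.T@np.array(i["t"]),R.round(2).tolist())
for q,z in [("dial",.06),("jaw",.04),("rider",.025)]:
    for d in spotter.trace("wrist",q)[:2]:
        b=d["bbox"]; print(q,round(d["p"],2),b,ray(i,[[b[0]+b[2]/2,b[1]+b[3]/2]],z)[0])
E
```

```text
t: 1.17
tool_pos: [0.384, 0.3482, 0.2507]
tcp_rot: [0.152, 0.988, -0.0, 0.0]
wrist_force: [0.6, 0.2, 0.1]
opening: 0.0853
finger_force: 0.0
t: 1.83
tool_pos: [0.572, 0.0788, 0.2507]
tcp_rot: [0.153, 0.988, -0.001, 0.0]
wrist_force: [-0.4, 0.8, 0.4]
opening: 0.0855
finger_force: 0.0
t: 2.5
tool_pos: [0.5711, 0.0827, 0.2504]
tcp_rot: [0.547, 0.837, -0.0, 0.0]
wrist_force: [0.0, 0.0, 0.3]
opening: 0.0856
finger_force: 0.0
[0.57105948 0.08273522 0.2503517 ] [ 5.46590858e-01  8.37399791e-01 -7.79064616e-05  1.31898749e-04] [0.53596642 0.15952642 0.3730277 ] [[0.91, 0.4, 0.0], [0.38, -0.86, 0.33], [0.13, -0.3, -0.94]]
dial 0.91 [373.5, 230.6, 74.2, 72.5] [0.67296024 0.07268829 0.06      ]
dial 0.4 [208.5, 129.2, 261.8, 193.0] [0.59407846 0.08222549 0.06      ]
jaw 0.87 [306.3, 196.8, 51.7, 58.1] [0.59146837 0.07433296 0.04      ]
rider 0.47 [250.9, 246.8, 12.9, 11.7] [0.53532177 0.01310149 0.025     ]
```

View pics/w1.png

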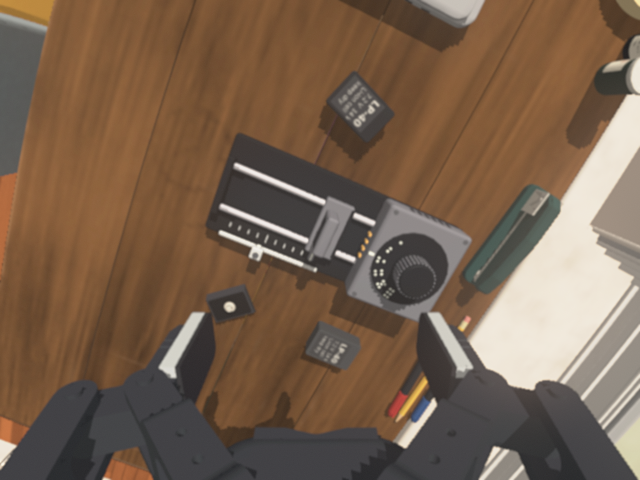

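The wrist view shows the charger clearly: dial grip around (415,277), jaw (330,228), rider (257,253). Next I'll enlarge it to read the dial and fit the pose.

Run:
```python
from h import *
im=cv2.imread("pics/w1.png")[125:325,205:475]
cv2.imwrite("pics/c1.png",cv2.resize(im,(783,580),interpolation=cv2.INTER_CUBIC))
```

```text
(no output)
```

View pics/c1.png

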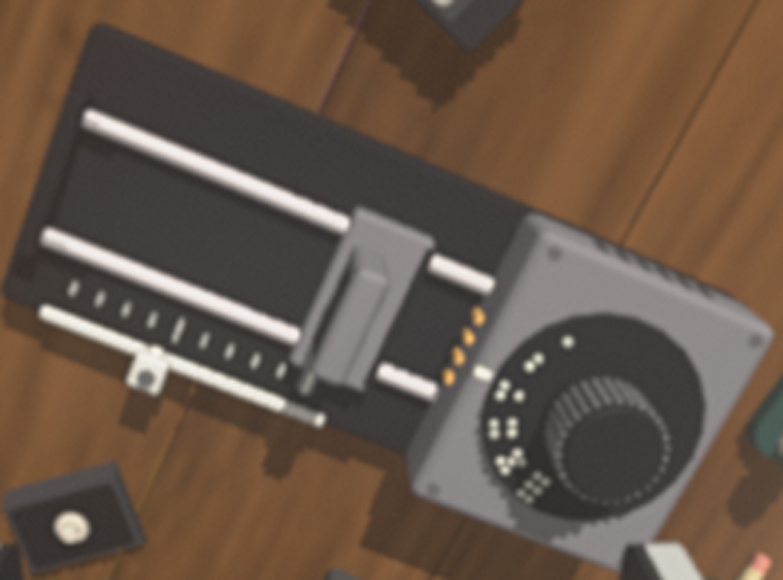

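Three dots stand at the line (line at crop (483,373), 3-dot mark at (510,390)), so the dial is at 3 and needs +0.419 rad clockwise. The rider's line is near crop (155,352).

Run:
```python
from h import *
i=np.load("w1.npy",allow_pickle=True).item()
f=lambda p,z: ray(i,[[205+p[0]/2.9,125+p[1]/2.9]],z)[0].round(4)
for n,p,z in [("skirt",(593,418),.052),("grip",(613,447),.078),("bedFL",(100,25),.016),("bedFR",(5,293),.016),("line",(483,373),.048),
 ("rail1a",(90,118),.02),("rail1b",(345,222),.02),("rail2a",(48,237),.02),("rail2b",(297,336),.02),("tabtop",(0,0),.06),("ear",(308,383),.022),("rider",(155,352),.016),("riderbody",(147,376),.028),("stick1",(45,312),.022),("stick2",(320,420),.022)]:
    print(n,f(p,z))
```

```text
skirt [0.6766 0.0679 0.052 ]
grip [0.6758 0.0692 0.078 ]
bedFL [0.4761 0.1162 0.016 ]
bedFR [0.4765 0.0157 0.016 ]
line [0.6367 0.0663 0.048 ]
rail1a [0.4841 0.0871 0.02  ]
rail1b [0.5768 0.0889 0.02  ]
rail2a [0.4846 0.0427 0.02  ]
rail2b [0.5781 0.0442 0.02  ]
tabtop [0.4544 0.1167 0.06  ]
ear [0.5886 0.03   0.022 ]
rider [0.5339 0.0164 0.016 ]
riderbody [0.5345 0.0116 0.028 ]
stick1 [0.4928 0.0171 0.022 ]
stick2 [0.5985 0.0184 0.022 ]
```

```bash
python3 -m crank '[{"tx":-1,"ty":1.5,"tz":2,"spin":0,"jaw":70},{"tx":-2,"ty":3,"tz":4,"spin":0,"jaw":70},{"tx":-3,"ty":4.5,"tz":6,"spin":0,"jaw":70},{"tx":-4,"ty":6,"tz":8,"spin":0,"jaw":70},{"tx":-5,"ty":7.5,"tz":9.5,"spin":0,"jaw":70},{"tx":-5.5,"ty":9,"tz":11,"spin":0,"jaw":70},{"tx":-5.5,"ty":9,"tz":11,"spin":0,"jaw":70},{"tx":-5.5,"ty":9,"tz":11,"spin":0,"jaw":70}]' 20
python3 - <<'E'
from h import *
from cell import status
s=status.observe(); i=viewer.camera_info("wrist"); im=viewer.camera("wrist"); 
print(s["tool_pos"],s["tcp_rot"])
p=proj(i,[[.676,.0685,.078]]);print(p)
cv2.circle(im,tuple(int(v) for v in p[0]),2,(255,0,0),-1)
cv2.imwrite("pics/w2.png",im[:,:,::-1])
E
```

```text
t: 3.37
tool_pos: [0.6751, 0.0684, 0.1389]
tcp_rot: [0.545, 0.838, -0.001, -0.001]
wrist_force: [-0.7, 0.0, 0.5]
opening: 0.0619
finger_force: 0.0
[0.67506514 0.06836415 0.13891869] [ 5.45454491e-01  8.38139212e-01 -7.72830142e-04 -1.20920945e-03]
[[318.99688779 276.42999385]]
```

View pics/w2.png

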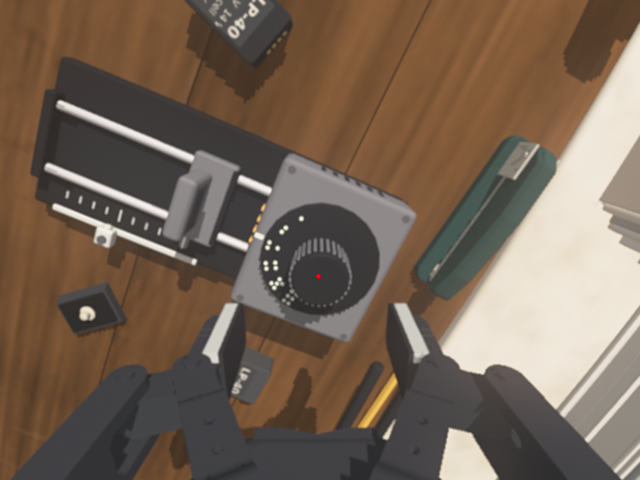

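The predicted centre (319,276) sits on the grip top, so the alignment is good to a millimetre or two. I'll descend and grip.

```bash
python3 -m crank '[{"tx":0,"ty":0,"tz":1.5,"spin":0,"jaw":70},{"tx":0,"ty":0,"tz":3,"spin":0,"jaw":70},{"tx":0,"ty":0,"tz":4.5,"spin":0,"jaw":70},{"tx":0,"ty":0,"tz":5.5,"spin":0,"jaw":70},{"tx":0,"ty":0,"tz":6.2,"spin":0,"jaw":70},{"tx":0,"ty":0,"tz":6.6,"spin":0,"jaw":70},{"tx":0,"ty":0,"tz":6.6,"spin":0,"jaw":70},{"tx":0,"ty":0,"tz":6.6,"spin":0,"jaw":70}]' 20
python3 -m crank '[{"tx":0,"ty":0,"tz":0,"spin":0,"jaw":100},{"tx":0,"ty":0,"tz":0,"spin":0,"jaw":130},{"tx":0,"ty":0,"tz":0,"spin":0,"jaw":160},{"tx":0,"ty":0,"tz":0,"spin":0,"jaw":190},{"tx":0,"ty":0,"tz":0,"spin":0,"jaw":190},{"tx":0,"ty":0,"tz":0,"spin":0,"jaw":190},{"tx":0,"ty":0,"tz":0,"spin":0,"jaw":190},{"tx":0,"ty":0,"tz":0,"spin":0,"jaw":190}]' 25
```

```text
t: 4.08
tool_pos: [0.676, 0.0685, 0.075]
tcp_rot: [0.546, 0.838, 0.0, 0.0]
wrist_force: [0.2, -0.5, -0.1]
opening: 0.062
finger_force: 0.0
t: 4.75
tool_pos: [0.6773, 0.0688, 0.0755]
tcp_rot: [0.546, 0.838, 0.001, 0.002]
wrist_force: [3.5, 2.3, 4.4]
opening: 0.033
finger_force: 25.1
```

```bash
python3 -m crank '[{"tx":0,"ty":0,"tz":0,"spin":0.07,"jaw":190},{"tx":0,"ty":0,"tz":0,"spin":0.14,"jaw":190},{"tx":0,"ty":0,"tz":0,"spin":0.21,"jaw":190},{"tx":0,"ty":0,"tz":0,"spin":0.28,"jaw":190},{"tx":0,"ty":0,"tz":0,"spin":0.35,"jaw":190},{"tx":0,"ty":0,"tz":0,"spin":0.43,"jaw":190},{"tx":0,"ty":0,"tz":0,"spin":0.43,"jaw":190},{"tx":0,"ty":0,"tz":0,"spin":0.43,"jaw":190}]' 25
python3 -m crank '[{"tx":0,"ty":0,"tz":0,"spin":0,"jaw":70},{"tx":0,"ty":0,"tz":0,"spin":0,"jaw":70},{"tx":0,"ty":0,"tz":0,"spin":0,"jaw":70},{"tx":0,"ty":0,"tz":0,"spin":0,"jaw":70},{"tx":0,"ty":0,"tz":-2,"spin":0,"jaw":70},{"tx":0,"ty":0,"tz":-4,"spin":0,"jaw":70},{"tx":0,"ty":0,"tz":-6,"spin":0,"jaw":70},{"tx":0,"ty":0,"tz":-6,"spin":0,"jaw":70}]'
python3 - <<'E'
from h import *
from cell import status
s=status.observe(); i=viewer.camera_info("wrist"); im=viewer.camera("wrist"); np.save("w3.npy",i,allow_pickle=True)
print(s["tool_pos"],s["tcp_rot"])
cv2.imwrite("pics/w3full.png",im[:,:,::-1])
p=proj(i,[[.676,.0685,.06],[.588,.0667,.06],[.534,.0164,.016]]).round();print(p)
x0,y0=np.maximum(p.min(0).astype(int)-[40,60],0)
c=im[y0:y0+220,x0:x0+290,::-1];print(x0,y0,c.shape)
cv2.imwrite("pics/w3.png",cv2.resize(c,None,fx=2.7,fy=2.7,interpolation=cv2.INTER_CUBIC))
E
```

```text
t: 5.42
tool_pos: [0.6781, 0.069, 0.0755]
tcp_rot: [0.712, 0.702, 0.002, 0.002]
wrist_force: [5.7, 1.4, 3.7]
opening: 0.0329
finger_force: 25.1
t: 6.08
tool_pos: [0.6776, 0.068, 0.1384]
tcp_rot: [0.712, 0.702, 0.002, 0.002]
wrist_force: [2.2, 0.2, 0.1]
opening: 0.0619
finger_force: 0.0
[0.67763497 0.06795833 0.13840387] [0.71206953 0.70210123 0.00233636 0.00232275]
[[313. 262.]
 [169. 267.]
 [132. 305.]]
92 202 (220, 290, 3)
```

View pics/w3.png

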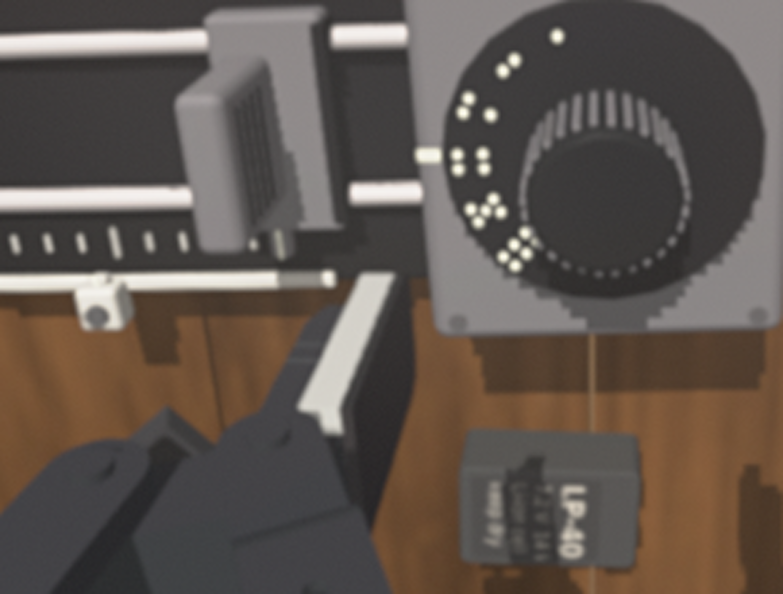

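Four dots now stand at the white line (crop (430,155) against the dots at (470,160)). The jaw tab top is at crop (211,172), the ear at (283,243) and the rider nose at (102,276).

Run:
```python
from h import *
i=np.load("w3.npy",allow_pickle=True).item()
print(-np.array(i["R"]).T@np.array(i["t"]))
for n,p,z in [("tab",(211,172),.06),("ear",(283,243),.022),("rider",(102,276),.016),("line",(428,155),.048),("grip",(606,204),.078)]:
    print(n,ray(i,[[92+p[0]/2.7,202+p[1]/2.7]],z)[0].round(4))
```

```text
[0.67704238 0.15185319 0.26109366]
tab [0.589  0.0675 0.06  ]
ear [0.5893 0.0303 0.022 ]
rider [0.5327 0.017  0.016 ]
line [0.6362 0.0662 0.048 ]
grip [0.6778 0.0668 0.078 ]
```

```bash
python3 -m crank '[{"tx":0,"ty":-2,"tz":0,"spin":0,"jaw":135},{"tx":0,"ty":-4,"tz":0,"spin":0,"jaw":135},{"tx":-0.1,"ty":-6,"tz":0,"spin":-0.03,"jaw":135},{"tx":-0.2,"ty":-8,"tz":0,"spin":-0.03,"jaw":135},{"tx":-0.2,"ty":-8.8,"tz":0,"spin":-0.03,"jaw":135},{"tx":-0.2,"ty":-8.8,"tz":1,"spin":-0.03,"jaw":135},{"tx":-0.2,"ty":-8.8,"tz":2,"spin":-0.03,"jaw":135},{"tx":-0.2,"ty":-8.8,"tz":2,"spin":-0.03,"jaw":135}]'
python3 - <<'E'
from h import *
from cell import status
s=status.observe(); i=viewer.camera_info("wrist"); im=viewer.camera("wrist"); np.save("w4.npy",i,allow_pickle=True)
print(s["tool_pos"],s["tcp_rot"],s["opening"])
cv2.imwrite("pics/w4.png",im[:,:,::-1])
E
```

```text
t: 6.8
tool_pos: [0.5869, 0.0678, 0.1114]
tcp_rot: [0.701, 0.713, -0.002, -0.001]
wrist_force: [0.7, -0.4, 0.2]
opening: 0.0401
finger_force: 0.0
[0.58694154 0.06784438 0.11137084] [ 0.70134244  0.7128217  -0.00161584 -0.00118302] 0.04009891892759763
```

View pics/w4.png

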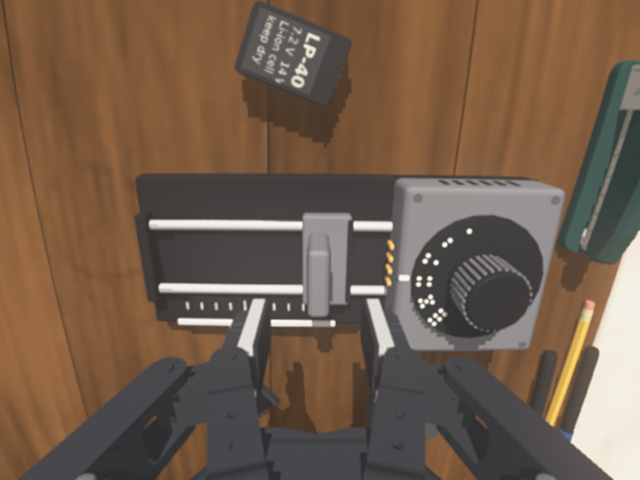

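The tab at (318,275) is midway between the pads (262 and 372), and the dial still reads 4. Down and grip next.

```bash
python3 -m crank '[{"tx":0,"ty":0.1,"tz":1.5,"spin":0,"jaw":135},{"tx":0,"ty":0.1,"tz":3,"spin":0,"jaw":135},{"tx":0,"ty":0.1,"tz":4.2,"spin":0,"jaw":135},{"tx":0,"ty":0.1,"tz":5,"spin":0,"jaw":135},{"tx":0,"ty":0.1,"tz":5.6,"spin":0,"jaw":135},{"tx":0,"ty":0.1,"tz":5.6,"spin":0,"jaw":135},{"tx":0,"ty":0.1,"tz":5.6,"spin":0,"jaw":135},{"tx":0,"ty":0.1,"tz":5.6,"spin":0,"jaw":135}]'
python3 -m crank '[{"tx":0,"ty":0,"tz":0,"spin":0,"jaw":170},{"tx":0,"ty":0,"tz":0,"spin":0,"jaw":200},{"tx":0,"ty":0,"tz":0,"spin":0,"jaw":230},{"tx":0,"ty":0,"tz":0,"spin":0,"jaw":250},{"tx":0,"ty":0,"tz":0,"spin":0,"jaw":250},{"tx":0,"ty":0,"tz":0,"spin":0,"jaw":250},{"tx":0,"ty":0,"tz":0,"spin":0,"jaw":250},{"tx":0,"ty":0,"tz":0,"spin":0,"jaw":250}]' 50
```

```text
t: 7.52
tool_pos: [0.5892, 0.0676, 0.0589]
tcp_rot: [0.701, 0.713, 0.0, 0.0]
wrist_force: [0.1, -0.0, 0.9]
opening: 0.0405
finger_force: 0.0
t: 8.18
tool_pos: [0.5883, 0.0678, 0.0591]
tcp_rot: [0.702, 0.713, 0.0, -0.0]
wrist_force: [-2.3, 0.2, 5.5]
opening: 0.011
finger_force: 50.1
```

```bash
python3 -m crank '[{"tx":0,"ty":-0.8,"tz":0,"spin":0,"jaw":250},{"tx":0,"ty":-1.6,"tz":0,"spin":0,"jaw":250},{"tx":0,"ty":-2.4,"tz":0,"spin":0,"jaw":250},{"tx":0,"ty":-3.2,"tz":0,"spin":0,"jaw":250},{"tx":0,"ty":-4,"tz":0,"spin":0,"jaw":250},{"tx":0,"ty":-4.8,"tz":0,"spin":0,"jaw":250},{"tx":0,"ty":-5.4,"tz":0,"spin":0,"jaw":250},{"tx":0,"ty":-5.4,"tz":0,"spin":0,"jaw":250}]' 50
python3 - <<'E'
from h import *
from cell import status
s=status.observe(); print(s["tool_pos"],s["finger_force"],s["wrist_force"])
o=np.zeros((600,800,3),np.uint8)
for k,c in enumerate(["wrist","top","scene"]):
    i=viewer.camera_info(c); im=viewer.camera(c)[:,:,::-1]; np.save(c+"5.npy",i,allow_pickle=True)
    cv2.imwrite(f"pics/{c}5.png",im)
    p=proj(i,[[.5335,.0235,.02]])[0]; x,y=[int(v) for v in p-[40,35]]
    x=min(max(x,0),560);y=min(max(y,0),410);print(c,x,y)
    cc=cv2.resize(im[y:y+70,x:x+80],(400,300) if k else (400,350),interpolation=cv2.INTER_CUBIC)
    if k==0: cc=cv2.resize(cc,(400,300))
    r,q=divmod(k,2); o[r*300:r*300+300,q*400:q*400+400]=cc
cv2.imwrite("pics/m5.png",o)
E
```

```text
t: 8.85
tool_pos: [0.5392, 0.0673, 0.0591]
tcp_rot: [0.702, 0.713, 0.004, 0.004]
wrist_force: [8.5, 0.8, -4.8]
opening: 0.0109
finger_force: 49.0
[0.53924036 0.06732613 0.0591403 ] 48.97155225276947 [ 8.47580072  0.81607397 -4.84414666]
wrist 264 330
top 283 226
scene 278 237
```

View pics/m5.png

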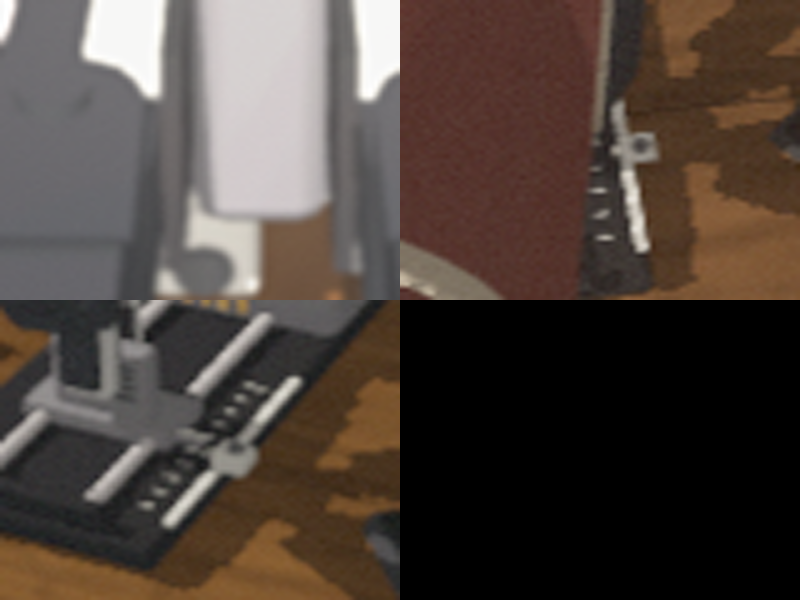

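The wrist view is blocked by the tab. The scene view shows the ear at crop (195,437) just short of the rider at (230,450). I'll zoom the scene view on the ear and project a target line for comparison.

Run:
```python
from h import *
from cell import status
s=status.observe(); print(s["t"],s["tool_pos"])
i=viewer.camera_info("scene"); im=viewer.camera("scene")[:,:,::-1]
k=14;x0,y0=300,252
c=cv2.resize(im[y0:y0+40,x0:x0+56],None,fx=k,fy=k,interpolation=cv2.INTER_CUBIC)
a=.016
def P(x,y,z): return tuple(int(v) for v in ((proj(i,[[x,y,z]])[0]-[x0,y0]+.5)*k))
for x,col in [(.529,(0,0,255)),(.534,(0,255,0)),(.539,(255,0,0))]:
    cv2.line(c,P(x,.015,.022),P(x+.0,.04,.022),col,1)
cv2.imwrite("pics/m6.png",c); print(c.shape)
```

```text
9.0 [0.54010789 0.06731969 0.0591121 ]
(560, 784, 3)
```

View pics/m6.png

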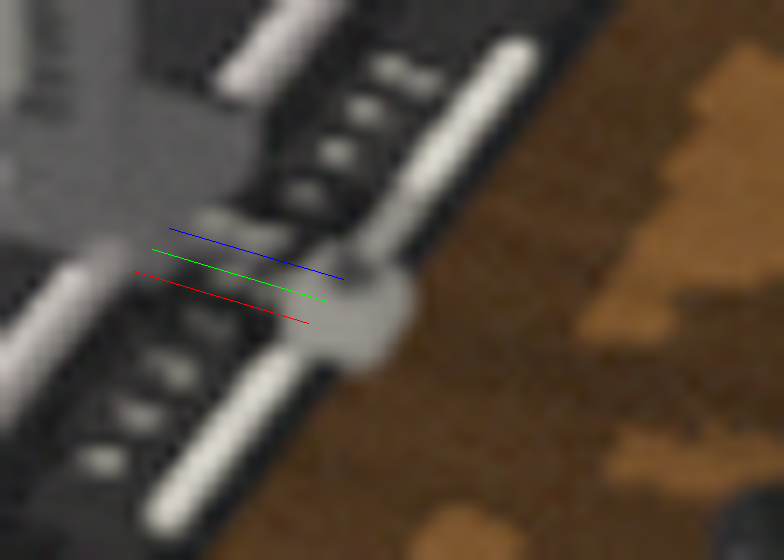

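The ear's line (200,215)–(285,240) lies at about x = 0.541, while the rider line is at about 0.534. It needs another 7 mm or so.

```bash
python3 -m crank '[{"tx":0,"ty":-0.3,"tz":0,"spin":0,"jaw":250},{"tx":0,"ty":-0.7,"tz":0,"spin":0,"jaw":250},{"tx":0,"ty":-0.7,"tz":0,"spin":0,"jaw":250},{"tx":0,"ty":-0.7,"tz":0,"spin":0,"jaw":250},{"tx":0,"ty":-0.7,"tz":0,"spin":0,"jaw":250},{"tx":0,"ty":-0.7,"tz":0,"spin":0,"jaw":250},{"tx":0,"ty":-0.7,"tz":0,"spin":0,"jaw":250},{"tx":0,"ty":-0.7,"tz":0,"spin":0,"jaw":250}]' 50
python3 - <<'E'
from h import *
from cell import status
s=status.observe(); print(s["t"],s["tool_pos"])
i=viewer.camera_info("scene"); im=viewer.camera("scene")[:,:,::-1]
k=14;x0,y0=300,252
c=cv2.resize(im[y0:y0+40,x0:x0+56],None,fx=k,fy=k,interpolation=cv2.INTER_CUBIC)
def P(x,y,z): return tuple(int(v) for v in ((proj(i,[[x,y,z]])[0]-[x0,y0]+.5)*k))
# rider outline as predicted for line at x=.5335, nose y=.017
x=.5335
q=np.array([P(x+a,.017+b,.028) for a,b in [(-.006,0),(.006,0),(.006,-.0145),(-.006,-.0145)]]);cv2.polylines(c,[q],True,(0,255,0),1)
cv2.imwrite("pics/m7.png",c)
w=viewer.camera("wrist"); cv2.imwrite("pics/w7.png",w[:,:,::-1])
E
```

```text
t: 9.72
tool_pos: [0.5338, 0.0672, 0.0591]
tcp_rot: [0.701, 0.713, 0.005, 0.005]
wrist_force: [10.0, 0.8, -5.2]
opening: 0.0108
finger_force: 49.1
9.7167 [0.53378839 0.06723131 0.05911379]
```

View pics/m7.png

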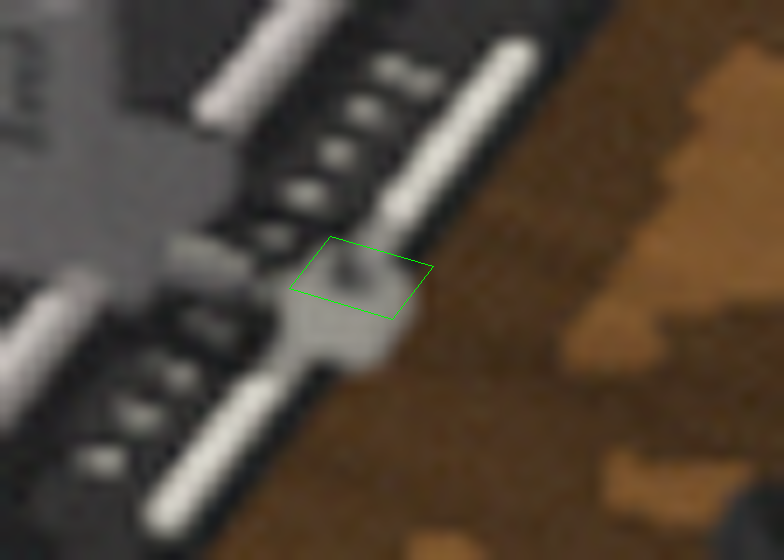

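The ear line (170,240)–(250,270) is now about 1–2 mm short of the rider's centre. I'll nudge it 1.5 mm and check.

```bash
python3 -m crank '[{"tx":0,"ty":-0.15,"tz":0,"spin":0,"jaw":250},{"tx":0,"ty":-0.15,"tz":0,"spin":0,"jaw":250},{"tx":0,"ty":-0.15,"tz":0,"spin":0,"jaw":250},{"tx":0,"ty":-0.15,"tz":0,"spin":0,"jaw":250},{"tx":0,"ty":-0.15,"tz":0,"spin":0,"jaw":250},{"tx":0,"ty":-0.15,"tz":0,"spin":0,"jaw":250},{"tx":0,"ty":-0.15,"tz":0,"spin":0,"jaw":250},{"tx":0,"ty":-0.15,"tz":0,"spin":0,"jaw":250}]' 50
python3 - <<'E'
from h import *
i=viewer.camera_info("scene"); im=viewer.camera("scene")[:,:,::-1]
k=14;x0,y0=300,252
c=cv2.resize(im[y0:y0+40,x0:x0+56],None,fx=k,fy=k,interpolation=cv2.INTER_CUBIC)
def P(x,y,z): return tuple(int(v) for v in ((proj(i,[[x,y,z]])[0]-[x0,y0]+.5)*k))
cv2.line(c,P(.5335,.015,.022),P(.5335,.025,.022),(0,255,0),1)
w=viewer.camera("wrist")[:,:,::-1]
o=np.zeros((600,800,3),np.uint8);o[:400,:560]=cv2.resize(c,(560,400));o[400:,:267]=cv2.resize(w,(267,200))
o[400:,270:537]=cv2.resize(w[340:480,220:407],(267,200))
s=im[185:235,300:360];o[400:,550:790]=cv2.resize(s,(240,200),interpolation=cv2.INTER_CUBIC)
cv2.imwrite("pics/m8.png",o)
E
```

```text
t: 10.48
tool_pos: [0.5325, 0.0672, 0.0591]
tcp_rot: [0.701, 0.713, 0.005, 0.005]
wrist_force: [9.8, 1.4, -6.5]
opening: 0.0109
finger_force: 49.0
```

View pics/m8.png

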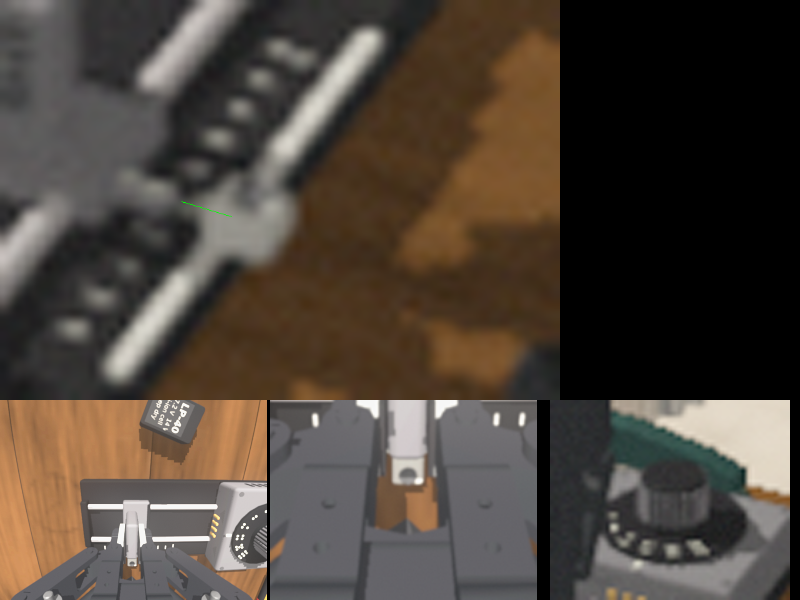

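The wrist view shows the rider (inset x about 408) centred under the tab (about 407), the scene view shows the ear meeting the rider nose, and the dial still reads 4. I'm handing in while holding.

```bash
python3 -c "
from cell import job_done
print(job_done())"
```

```text
the job is handed in; nothing more can be done
None
```

The job is handed in: the dial is clicked in at position 4, and the gripper is holding the jaw with its line at the rider's line, to within about 2 mm by the camera views. The batteries and the tripod plate were not touched, and the verdict itself was not shown.

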